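# Take down the pile and set out the candle display

### The job

The goods for the new display stand in one pile: card holder at the bottom, wax tin across it, lidded candle jar, matchbox on top. Take the pile apart and set each on its own wooden base, right way up, centred and with its long side along the base's long side: the matchbox on top of the stepped stand, the jar on the round base, the tin on the main part of the paddle-shaped board and the card holder on the plain rectangular board. Never let the jar tip over, and leave the open tester candle and the other card holder where they stand.

Things in the scene. Friction and masses are not known exactly. Their poses are not given: they have to be found in the camera images.
- matchbox: closed cardboard matchbox, 36 (x) x 56 (y, long side) x 16 high, about 30 g; at the start on top of the pile, lying on the candle jar. Origin at the centre of its underside, z up
- candle_jar: the lidded candle jar in the pile, round, 68 to 69 wide and 82 high, about 310 g; at the start it stands on the wax tin. Origin at the centre of its underside, z up (other jars like it stand at the back of the table and have no part in the job)
- wax_tin: flat brass-coloured tin, lid fixed shut, 59 (x) x 88 (y, long side) x 22 high, about 110 g; grasp across the 59 mm. At the start it lies crosswise on the card holder, under the jar, its ends showing past the jar. Origin at the centre of its underside (the middle of the 59 mm lies at x = -1.5), z up
- card_holder: flat clear tray of white cards, lid fixed shut, at the bottom of the pile on the table. Body 62 (x) x 92 (y, long side), lid 64 wide with a small thumb tab to x = -35 within 12 mm of mid-length, 18 high where things rest on it (19 over all), about 85 g; grasp across the 62 to 67 mm. Origin at the centre of its underside, z up. Of the two such holders it is the one under the pile
- step_stand: two-step rectangular stand, base for the matchbox: foot 84 (x) x 104 (y) x 12 high, on it a block 56 (x) x 76 (y) whose flat top is 50 above the table; long side along y; pale wood, fixed to the table, its place and yaw vary. Origin at the centre of its underside, z up
- round_base: flat round disc, base for the jar, 96 across and 10 high; pale wood, fixed to the table, its place and yaw vary. Origin at the centre of its underside, z up
- paddle_board: flat board with a short handle, base for the tin: rectangular main part 74 (x) x 100 (y, long side), 12 high, and a handle with a round end on its -y side that reaches to y = -88; pale wood, fixed to the table, its place and yaw vary. Origin at the centre of its underside, z up; the origin is the centre of the main part, without the handle
- plain_board: flat plain rectangular board, base for the card holder, 78 (x) x 104 (y, long side) and 12 high; pale wood, fixed to the table, its place and yaw vary. Origin at the centre of its underside, z up
- tester_candle: bystander: open candle in a glass without a lid, round, 67 wide and 74 high, loose, standing alone among the bases (another like it stands at the far left). Origin at the centre of its underside
- spare_card_holder: bystander: a second card holder like the one in the pile but with nothing on it, 65 x 92 x 19, loose, lying in the middle, in front of the fixed wooden display cabinet (195 high, standing cornerwise, its near corner about 0.51 m straight ahead of the robot, sides out to 0.2 m left and right; the sign on it reaches 0.53 m high: carry things round in front of it). Origin at the centre of its underside

How it is judged:
By the outcome, as a careful person would: the job done as asked, in the order asked, and still so for the second after the job is handed in, with the robot touching nothing.
It also fails if it takes over 131 s, if anything falls off the work surface, if the arm or the gripper's body presses on something with over 40 N, if the wrist force passes 120 N, or if a joint passes its speed limit or range.

### The arm

A 6-joint arm with a two-finger parallel gripper is mounted at the origin on a cart in front of the work surface, level with it; the furniture and walls round the work are solid. World frame = base frame: x ahead of the robot, y to its left, z up, the work surface at z = 0. Lengths are in mm, angles in rad, forces in N, time in s.
With the tool pointing down it reaches from about 300 to 775 mm from the base axis. Payload 14.6 kg.
Tool frame: the origin (TCP) lies between the finger pads; the fingertips stand 19 mm ahead of it and the grasp point (between the pads) is the TCP; z points along the fingers, y is the line along which they close (so a half turn about z gives the same grasp; the last joint's range is limited). The gripper opens to 94 mm and grips with 3 to 60 N. Pads are 16 mm wide; open, the fingers measure 119 mm over their backs; the gripper's body (75 mm by 177 mm) begins 78 mm behind the grasp point.
Start: joints at [1.14, 0.3, 1.521, -0, 1.321, -0.067], TCP at [195.702, 513.994, 224.446] pointing down, gripper open.
Joint ranges: [-3.03, 3.03], [-0.79, 2.21], [0.23, 2.52], [-1.04, 4.18], [0, 3.07], [-2.55, 2.55]. Speed limits (rad/s): [2.22, 2.22, 2.57, 3.14, 3.14, 3.14].

### API

Orientations are given as [roll, pitch, yaw] about the fixed x, y, z axes, in that order (R = Rz(yaw) Ry(pitch) Rx(roll)).
In Python, from cell import monitor, imaging, job, find_in, trace gives the robot as it stands. The module is installed in compiled form; this text tells all that it offers.
- The arm moves only by the tool arm_command, never from a script. Its argument "steps" is a list of rows, each a list of 5 numbers: the opening, from 0 (shut) to 1 (fully open), then the shift along the tool's x, y, z in mm, then the turn about the tool's z in degrees. In form: [[gripper, dx, dy, dz, turn], ...]. A call has 1 to 20 rows; each row is the pose to reach, as a shift and turn from the pose commanded when the call began, along the tool's axes at that moment; what a row does not reach only later rows make up. A row lasts 1/8 s, in which the tool goes at most 62.5 mm and 10.7 degrees, less where a joint would pass 70% of its speed; a pose out of reach is approached as far as the arm can. A call with a gripper value outside its range is refused whole. The fingers move at their own pace and stop on an object; "force" is the grip in N (left out, the last holds). Time passes only in rows, so rows that repeat a pose let the fingers close. It gives the time, the measured TCP pose, the force, the opening and the grip force at its end, in the units of the state.
- monitor.read_state(): the state, without advancing time (a new reading comes with each control period).
- imaging.camera(name): name is "scene" or "top" or "wrist"; returns a dict with "img" (384x512x3 uint8, red, green, blue), "mtx" (3x3 intrinsics, pixels), "view" (4x4, takes a point from world to camera coordinates). Camera axes: x right, y down, z forward; pixel columns grow to the right and rows downward; lengths in mm; the calibration is good to about 2 mm. A picture is of the moment at which its call begins. There is no depth.
- job.sign_off(): hands the job in; it is judged then, once.
Trained networks look in a picture, given as the dict that the camera call returned (one of the last four; its "shot" number tells which), for a name from the list of things; names that differ only in an ending like _2 or _b are one class to them, and where a whole thing is asked for, a point or a joint stands for the part that bears it (a point fixed in the world has none). Each returns a list of dicts, best first, with "p" (0 to 1); they miss things now and then, are a little off and sometimes report something else, mostly with a low value. They report only what shows in the picture. A call takes as long as a camera call.
- find_in(picture, target): "rect" ([centre column, centre row, width, height] in pixels, round what is visible of it).
- trace(picture, target): "region" (384x512 bool, what is visible of it) and "rect" ([centre column, centre row, width, height] in pixels, round what is visible of it).
The state is a dict: "clock": time; "joints": joint angles; "qd": joint speeds; "effort": joint torques, N m; "eef_pos": TCP position; "eef_rot": TCP orientation; "wrist_force": force on the tool from outside, world axes, zero at the start; "moment": the same for the moment, N m; "finger_gap": finger opening in mm; "finger_force": force on a finger pad.
Only numpy, scipy, OpenCV 4.12 (cv2) and the standard library are available. Lean on these libraries where they do the work, as an engineer would, in place of code of your own. Each camera call takes 0.05 s, during which the arm holds its last target. There are 200 camera calls.

## Working session

There is one attempt and no reset: what is moved stays moved. The work goes in short steps, Python scripts to look and compute and a tool call to move; the robot and the scene stay as the last step left them, time stands still between calls to the robot, and variables do not carry over. Pictures are saved under pics/ and viewed, at most 14 in all, crops included, and the job is handed in when it is done.

Besides the shell and the picture viewer there is one more tool, called after "Request:" as name(argument=value, ...) on one line, values as JSON. arm_command: Moves the arm, as the interface text tells. Its arguments: {"type":"object","properties":{"steps":{"type":"array","items":{"type":"array","items":{"type":"number"}}},"force":{"type":"number"}},"required":["steps"]}

```bash
mkdir -p pics; cat > h.py <<'E'
import numpy as np, cv2
from cell import monitor, imaging, job, find_in, trace
def save(pic,name): cv2.imwrite(f'pics/{name}.png',cv2.cvtColor(pic['img'],cv2.COLOR_RGB2BGR))
def ray(pic,u,v,z):
    K=pic['mtx'];V=pic['view'];R=V[:3,:3];t=V[:3,3]
    c=-R.T@t; d=R.T@np.linalg.solve(K,np.array([u,v,1.0])); s=(z-c[2])/d[2]; return c+s*d
def proj(pic,P):
    P=np.atleast_2d(P);V=pic['view'];q=P@V[:3,:3].T+V[:3,3];q=q@pic['mtx'].T;return q[:,:2]/q[:,2:]
E
python3 - <<'E'
from h import *
s=monitor.read_state();print({k:np.round(v,3) for k,v in s.items()})
names="matchbox candle_jar wax_tin card_holder step_stand round_base paddle_board plain_board tester_candle spare_card_holder".split()
for n in ['scene','top']:
    p=imaging.camera(n);save(p,n+'0');V=p['view'];print(n,np.round(-V[:3,:3].T@V[:3,3]),np.round(V[:3,:3],2).tolist(),p['mtx'][0,0])
    for t in names:
        print(t,[(np.round(d['rect']).astype(int).tolist(),round(d['p'],2)) for d in find_in(p,t)[:3]])
E
```

```text
{'clock': np.float64(0.0), 'joints': array([ 1.14 ,  0.3  ,  1.522, -0.   ,  1.321, -0.067]), 'qd': array([ 0.001, -0.001, -0.001, -0.001, -0.   ,  0.002]), 'effort': array([ 2.0000e-03, -5.3181e+01, -3.5275e+01,  7.1000e-02,  2.4000e-02,
       -0.0000e+00]), 'eef_pos': array([195.605, 513.777, 223.904]), 'eef_rot': array([-3.14 , -0.   ,  2.778]), 'wrist_force': array([-1.091, -0.643, -0.071]), 'moment': array([-0.018, -0.077,  0.03 ]), 'finger_force': np.float64(0.0), 'finger_gap': np.float64(94.189)}
scene [-161. -893.  657.] [[0.81, -0.58, 0.0], [-0.25, -0.36, -0.9], [0.53, 0.73, -0.44]] 421.97771257662055
matchbox [([367, 219, 26, 20], 0.56)]
candle_jar [([365, 236, 29, 34], 0.78)]
wax_tin [([361, 253, 45, 25], 0.8)]
card_holder [([362, 266, 44, 27], 0.51)]
step_stand [([232, 176, 35, 21], 0.83)]
round_base [([191, 187, 23, 14], 0.84)]
paddle_board [([221, 206, 35, 26], 0.83)]
plain_board [([305, 282, 52, 35], 0.9)]
tester_candle [([268, 240, 23, 36], 0.97)]
spare_card_holder [([249, 223, 26, 22], 0.8), ([306, 283, 51, 32], 0.65), ([361, 254, 41, 26], 0.63)]
top [ 270.    6. 1119.] [[0.05, -1.0, 0.0], [-0.97, -0.05, -0.23], [0.23, 0.01, -0.97]] 382.0853236605478
matchbox [([381, 171, 22, 21], 0.57)]
candle_jar [([372, 176, 30, 32], 0.88)]
wax_tin [([370, 182, 35, 20], 0.57)]
card_holder [([259, 218, 32, 25], 0.27)]
step_stand [([164, 174, 33, 25], 0.75)]
round_base [([150, 225, 32, 31], 0.91)]
paddle_board [([216, 223, 49, 27], 0.86)]
plain_board [([365, 241, 42, 30], 0.9)]
tester_candle [([311, 232, 28, 23], 0.87)]
spare_card_holder []
```

```bash
python3 - <<'E'
from h import *
for n,(a,b,c,d) in {'top0':(110,120,310,150),'scene0':(160,130,240,180)}.items():
    i=cv2.imread(f'pics/{n}.png')[b:b+d,a:a+c]
    f=800/c; f=min(f,600/d); cv2.imwrite(f'pics/{n}c.png',cv2.resize(i,None,fx=f,fy=f,interpolation=cv2.INTER_CUBIC));print(n,f)
E
```

```text
top0 2.5806451612903225
scene0 3.3333333333333335
```

View pics/top0c.png

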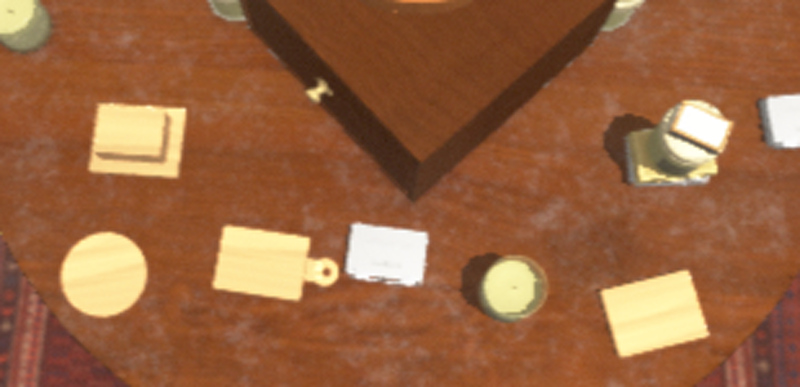

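View pics/scene0c.png

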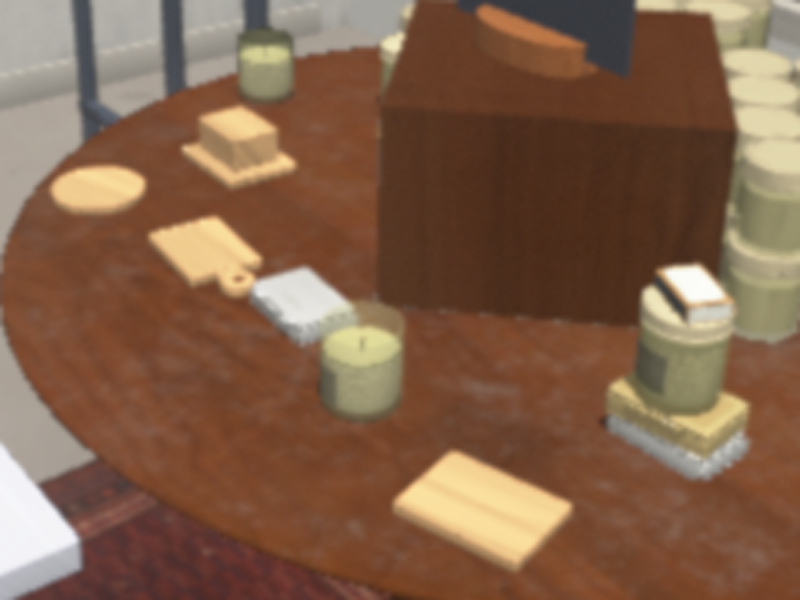

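The top view shows the stepped stand (164,174), round base (150,225), paddle (216,223, handle pointing right), spare holder (260,218), tester (308,231), plain board (365,241) and the pile at about (370,178). The scene view agrees. Next I measure the bases.

```bash
cat >> h.py <<'E'
def wmask(pic,m,z,s=1.0):
    "minAreaRect of a mask mapped to plane z: centre, long, short, yaw of long side deg"
    cs,_=cv2.findContours(cv2.resize(m.astype(np.uint8),None,fx=4,fy=4,interpolation=cv2.INTER_NEAREST),cv2.RETR_EXTERNAL,cv2.CHAIN_APPROX_NONE)
    c=max(cs,key=cv2.contourArea)[:,0]; P=np.array([ray(pic,(u+.5)/4-.5,(v+.5)/4-.5,z)[:2] for u,v in c]).astype(np.float32)
    (cx,cy),(w,h),_=r=cv2.minAreaRect(P); b=cv2.boxPoints(r); e=[b[1]-b[0],b[2]-b[1]]; L=max(e,key=np.linalg.norm)
    return np.round([cx,cy,max(w,h),min(w,h),np.degrees(np.arctan2(L[1],L[0]))%180],1)
E
python3 - <<'E'
from h import *
p=imaging.camera('top')
for n,z in [('plain_board',12),('paddle_board',12),('round_base',10),('step_stand',12),('tester_candle',74),('spare_card_holder',18),('matchbox',140),('candle_jar',122),('wax_tin',40),('card_holder',18)]:
    for d in trace(p,n)[:2]:
        print(n,round(d['p'],2),d['region'].sum(),np.round(d['rect']),wmask(p,d['region'],z))
print(ray(p,216,223,12),proj(p,[[620,-290,0]]))
E
```

```text
plain_board 0.61 984 [366. 241.  43.  32.] [ 392.4 -304.1  107.8   82.2  106.4]
paddle_board 0.72 954 [216. 222.  48.  23.] [427.9 120.2 138.6  76.8  86.3]
round_base 0.61 830 [150. 225.  29.  33.] [405.8 315.5  96.5  95.4   5.9]
step_stand 0.69 852 [165. 173.  36.  31.] [565.2 294.3 105.8  84.2  88.9]
tester_candle 0.55 521 [310. 233.  25.  26.] [ 404.7 -137.7   71.1   70.6   92.9]
spare_card_holder 0.91 590 [258. 220.  34.  24.] [443.6  -2.8  87.6  63.3  85.7]
matchbox 0.6 275 [380. 170.  19.  20.] [ 573.6 -318.6   55.3   42.3   64.6]
candle_jar 0.83 377 [370. 175.  29.  32.] [ 552.9 -295.6   68.    59.9   40.4]
wax_tin 0.78 162 [368. 181.  35.  18.] [ 562.1 -285.2   62.4   34.6   22.6]
wax_tin 0.3 898 [151. 226.  31.  35.] [402.3 307.1  99.9  92.8   5.9]
card_holder 0.53 20 [366. 190.  26.   6.] [ 542.4 -326.6   23.3    5.3   92.9]
[423.63285381 123.69656536  12.        ] [[356.26364204 166.51232876]]
```

```bash
cat >> h.py <<'E'
def rel(*wps):
    "world waypoints (x,y,z,yawdeg) -> rows' shift/turn in the tool frame"
    s=monitor.read_state();p=np.array(s['eef_pos']);y=s['eef_rot'][2];a,b=np.cos(y),np.sin(y)
    print('at',np.round(p,1),round(np.degrees(y),1),'gap',round(float(s['finger_gap']),1),'t',s['clock'],'q',np.round(s['joints'],2))
    for w in wps:
        d=np.array(w[:3])-p; t=-(w[3]-np.degrees(y))
        print(w,'->',np.round([a*d[0]+b*d[1],b*d[0]-a*d[1],-d[2],(t+180)%360-180],1))
E
python3 - <<'E'
from h import *
p=imaging.camera('wrist');V=p['view'];print(np.round(-V[:3,:3].T@V[:3,3]),np.round(V[:3,:3],2).tolist(),p['mtx'])
rel((370,300,330,110),(360,0,330,90),(440,-250,330,61))
E
```

```text
[134. 538. 385.] [[0.36, 0.93, 0.0], [0.91, -0.35, 0.24], [0.22, -0.08, -0.97]] [[280.00156589   0.         254.97064459]
 [  0.         280.00156589 194.76125333]
 [  0.           0.           1.        ]]
at [195.7 514.  224.5] 159.2 gap 93.9 t 1.7 q [ 1.14  0.3   1.52 -0.    1.32 -0.07]
(370, 300, 330, 110) -> [-239.  -138.  -105.5   49.2]
(360, 0, 330, 90) -> [-336.4 -421.9 -105.5   69.2]
(440, -250, 330, 61) -> [-500.2 -627.1 -105.5   98.2]
```

Request:
arm_command(steps=[[1,-120,-69,-105,25],[1,-239,-138,-105,49],[1,-239,-138,-105,49],[1,-239,-138,-105,49],[1,-239,-138,-105,49],[1,-336,-422,-105,69],[1,-336,-422,-105,69],[1,-336,-422,-105,69],[1,-336,-422,-105,69],[1,-336,-422,-105,69],[1,-336,-422,-105,69],[1,-500,-627,-105,98],[1,-500,-627,-105,98],[1,-500,-627,-105,98],[1,-500,-627,-105,98],[1,-500,-627,-105,98],[1,-500,-627,-105,98]])

```text
clock: 3.82
eef_pos: [440.2, -249.2, 329.0]
eef_rot: [-3.141, -0.0, 1.068]
wrist_force: [0.3, -0.5, 0.1]
finger_gap: 94.2
finger_force: 0.0
```

```bash
python3 - <<'E'
from h import *
p=imaging.camera('wrist');save(p,'w1')
for n,z in [('matchbox',138),('candle_jar',122),('wax_tin',40),('card_holder',18),('plain_board',12)]:
    for d in trace(p,n)[:2]:
        print(n,round(d['p'],2),d['region'].sum(),np.round(d['rect']),wmask(p,d['region'],z))
rel()
E
```

```text
matchbox 0.65 1431 [375. 180.  30.  49.] [ 575.8 -319.1   59.1   42.6   66.4]
candle_jar 0.82 1195 [361. 174.  64.  52.] [ 559.7 -296.3   65.4   51.9   37.1]
wax_tin 0.83 452 [335. 168.  38.  63.] [ 568.2 -286.5   64.    32.    19.5]
plain_board 0.7 2509 [249. 205.  72.  68.] [ 396.  -303.6  107.4   80.1  105.6]
at [ 439.9 -248.9  330. ] 61.2 gap 93.9 t 4.125 q [-0.59  0.14  1.47  0.    1.53 -0.09]
```

View pics/w1.png

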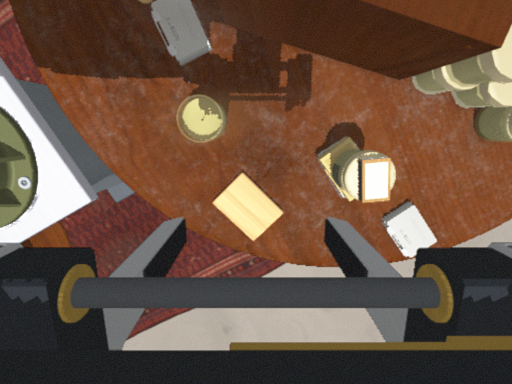

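The matchbox is at about (376,181) with the jar beneath it, the tin corner at (335,168) and another white box at (410,230). I'll hover over the pile for a finer look.

```bash
python3 - <<'E'
from h import *
rel((572,-318,270,65))
E
```

```text
at [ 439.9 -248.9  330. ] 61.2 gap 93.9 t 4.125 q [-0.59  0.14  1.47  0.    1.53 -0.09]
(572, -318, 270, 65) -> [  3.  149.   60.   -3.8]
```

Request:
arm_command(steps=[[1,1,50,20,-1],[1,2,100,40,-2],[1,3,149,60,-4],[1,3,149,60,-4],[1,3,149,60,-4]])

```text
clock: 4.75
eef_pos: [571.7, -318.6, 270.2]
eef_rot: [3.141, 0.0, 1.137]
wrist_force: [0.4, -0.1, 0.1]
finger_gap: 94.2
finger_force: 0.0
```

```bash
python3 - <<'E'
from h import *
p=imaging.camera('wrist');save(p,'w2')
for n,z in [('matchbox',138),('candle_jar',122),('wax_tin',40),('card_holder',18)]:
    for d in trace(p,n)[:2]:
        print(n,round(d['p'],2),d['region'].sum(),np.round(d['rect']),wmask(p,d['region'],z))
rel()
i=cv2.imread('pics/w2.png')[80:290,120:400];cv2.imwrite('pics/w2c.png',cv2.resize(i,None,fx=2.8,fy=2.8,interpolation=cv2.INTER_CUBIC))
E
```

```text
matchbox 0.95 1819 [261. 192.  35.  54.] [ 578.  -320.7   59.7   38.4   66.2]
candle_jar 0.67 1278 [258. 183.  60.  62.] [ 580.3 -312.5   67.9   65.2  158.4]
wax_tin 0.59 483 [257. 168.  65.  49.] [ 570.8 -287.    61.2   23.5    6.8]
card_holder 0.45 30 [268. 151.   4.   6.] [ 604.6 -296.3   13.9    6.7   92.5]
at [ 571.5 -318.9  271.1] 65.2 gap 93.6 t 5.0 q [-0.56  0.51  1.12 -0.    1.51 -0.13]
```

View pics/w2c.png

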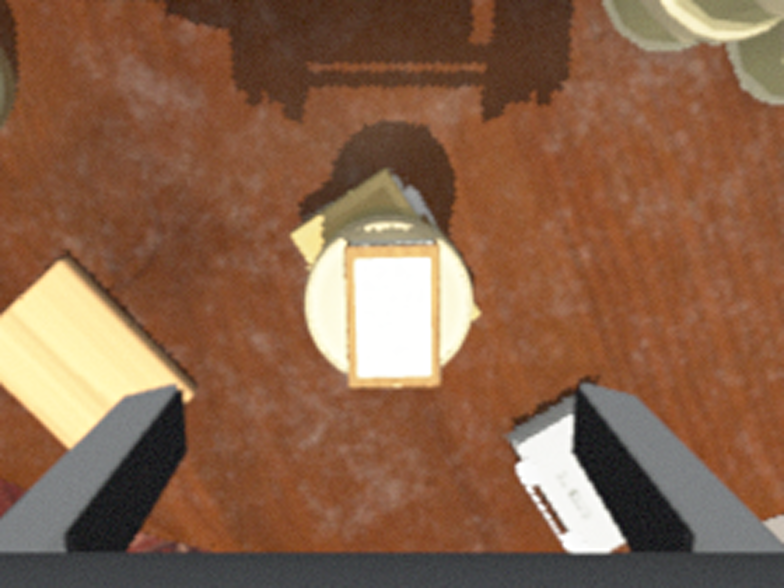

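Matchbox top face centre sits at pixel (260.7,193.2), with its sides nearly parallel to the image columns.

```bash
python3 - <<'E'
from h import *
p=imaging.camera('wrist')
f=lambda c,r,z:ray(p,120+c/2.8-.3,80+r/2.8-.3,z)
q=[f(*k,138) for k in [(348,249),(439,247),(350,387),(439,385)]]
print(np.round(q,1),np.mean(q,0)); 
a=q[0]-q[2];b=q[1]-q[3];print(np.degrees(np.arctan2(a[1],a[0])),np.degrees(np.arctan2(b[1],b[0])),np.linalg.norm(a),np.linalg.norm(q[0]-q[1]))
# lid circle: left(305,305) right(472,305) bottom?
l,r=f(305,305,122),f(472,305,122);print('lid',l,r,(l+r)/2,np.linalg.norm(l-r))
m=np.mean(q,0)
rel((m[0],m[1],200,65),(m[0],m[1],144,65))
E
```

```text
[[ 573.7 -291.2  138. ]
 [ 605.2 -305.   138. ]
 [ 551.  -340.9  138. ]
 [ 583.1 -354.9  138. ]] [ 578.27728422 -322.98866306  138.        ]
65.44511093745938 66.18800984440408 54.62342826898276 34.30207755511681
lid [ 546.68965066 -306.35899535  122.        ] [ 607.95475539 -334.77064717  122.        ] [ 577.32220302 -320.56482126  122.        ] 67.53247379633838
at [ 571.6 -319.   270.8] 65.1 gap 93.9 t 5.05 q [-0.56  0.51  1.12  0.    1.51 -0.13]
(np.float64(578.2772842175249), np.float64(-322.98866306177354), 200, 65) -> [-0.8  7.8 70.8  0.1]
(np.float64(578.2772842175249), np.float64(-322.98866306177354), 144, 65) -> [-8.000e-01  7.800e+00  1.268e+02  1.000e-01]
```

Request:
arm_command(steps=[[0.65,-1,7,50,-1],[0.65,-1,7,90,-1],[0.65,-1,7,115,-1],[0.65,-1,7,126,-1],[0.65,-1,7,126,-1],[0,-1,7,126,-1],[0,-1,7,126,-1],[0,-1,7,126,-1],[0,-1,7,126,-1],[0,-1,7,126,-1],[0,-1,7,126,-1]], force=8)

```text
clock: 6.42
eef_pos: [577.9, -323.1, 144.1]
eef_rot: [3.141, 0.0, 1.155]
wrist_force: [-1.7, 1.8, 5.8]
finger_gap: 35.8
finger_force: 8.0
```

```bash
python3 - <<'E'
from h import *
rel((560,-310,300,65),(350,0,300,89),(470,230,300,89),(550,280,260,89))
E
```

```text
at [ 577.9 -323.1  144.1] 66.2 gap 35.8 t 6.425 q [-0.57  0.62  1.25 -0.    1.27 -0.15]
(560, -310, 300, 65) -> [   4.7  -21.7 -155.9    1.2]
(350, 0, 300, 89) -> [ 203.4 -339.1 -155.9  -22.8]
(470, 230, 300, 89) -> [ 462.3 -322.3 -155.9  -22.8]
(550, 280, 260, 89) -> [ 540.3 -269.3 -115.9  -22.8]
```

Request:
arm_command(steps=[[0,0,0,-15,0],[0,0,0,-40,0],[0,0,0,-90,0],[0,5,-22,-140,0],[0,50,-90,-156,-5],[0,90,-150,-156,-10],[0,125,-205,-156,-15],[0,160,-265,-156,-20],[0,203,-339,-156,-23],[0,203,-339,-156,-23],[0,260,-335,-156,-23],[0,320,-331,-156,-23],[0,380,-327,-156,-23],[0,440,-323,-156,-23],[0,500,-295,-140,-23],[0,540,-269,-116,-23],[0,540,-269,-116,-23],[0,540,-269,-116,-23]])

```text
clock: 8.68
eef_pos: [549.8, 279.4, 260.5]
eef_rot: [3.141, -0.0, 1.556]
wrist_force: [0.1, 0.1, 0.6]
finger_gap: 36.0
finger_force: 8.0
```

```bash
python3 - <<'E'
from h import *
p=imaging.camera('wrist');save(p,'w3')
for n,z in [('matchbox',138),('step_stand',12)]:
    for d in trace(p,n)[:2]:
        print(n,round(d['p'],2),d['region'].sum(),np.round(d['rect']),wmask(p,d['region'],z))
rel()
E
```

```text
matchbox 0.86 4929 [257. 234.  59.  89.] [551.1 235.9  99.3  63.   89.1]
step_stand 0.75 3589 [266. 164.  60.  71.] [566.8 295.3 102.2  85.3  89.2]
at [549.7 279.2 261.8] 89.1 gap 35.7 t 8.825 q [ 0.41  0.43  1.26 -0.    1.45  0.43]
```

View pics/w3.png

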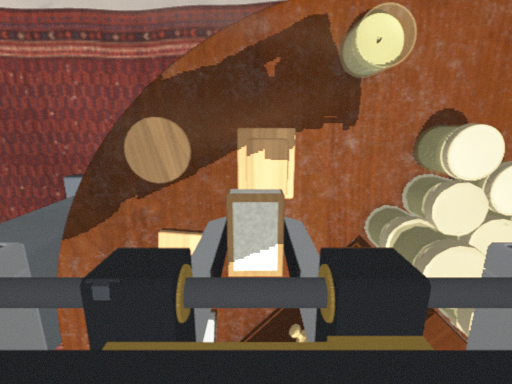

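The stand is at (266,163) and partly shadowed, with the held matchbox at (257,234). I'll overlay the predicted outlines to check.

```bash
cat >> h.py <<'E'
def overlay(pic,items,crop,name):
    "items: (cx,cy,z,wx,wy,yawdeg of y axis); draws outlines on enlarged crop (a,b,w,h)"
    a,b,w,h=crop;f=min(780/w,590/h);i=cv2.cvtColor(pic['img'],cv2.COLOR_RGB2BGR)[b:b+h,a:a+w];i=cv2.resize(i,None,fx=f,fy=f,interpolation=cv2.INTER_CUBIC)
    for cx,cy,z,wx,wy,yw in items:
        t=np.radians(yw-90);R=np.array([[np.cos(t),-np.sin(t)],[np.sin(t),np.cos(t)]])
        if wy==0: L=np.array([[np.cos(k)*wx/2,np.sin(k)*wx/2] for k in np.linspace(0,6.28,60)])
        else: L=np.array([[1,1],[1,-1],[-1,-1],[-1,1]])*[wx/2,wy/2]
        L=L@R.T+[cx,cy]; q=(proj(pic,np.c_[L,np.full(len(L),z)])-[a,b]+.5)*f
        cv2.polylines(i,[np.round(q).astype(np.int32)],True,(255,0,255),1)
    cv2.imwrite(f'pics/{name}.png',i)
E
python3 - <<'E'
from h import *
p=imaging.camera('wrist')
s=monitor.read_state()['eef_pos']
overlay(p,[(566,295,50,56,76,89.2),(566,295,12,84,104,89.2),(s[0],s[1],s[2]-6,36,56,89.2)],(200,110,130,180),'o3')
E
```

```text
(no output)
```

View pics/o3.png

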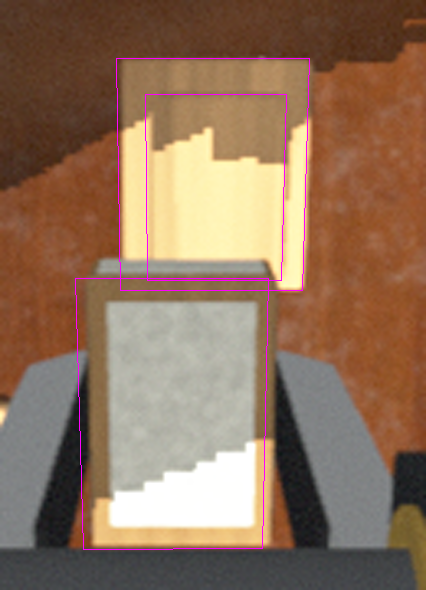

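```bash
python3 - <<'E'
from h import *
rel((565.5,295,120,89.1),(565.5,295,72.5,89.1))
E
```

```text
at [549.8 279.2 261.6] 89.1 gap 35.8 t 8.875 q [ 0.41  0.43  1.26 -0.    1.45  0.43]
(565.5, 295, 120, 89.1) -> [ 16.   15.5 141.6   0. ]
(565.5, 295, 72.5, 89.1) -> [ 16.   15.5 189.1   0. ]
```

Request:
arm_command(steps=[[0,16,15.5,50,0],[0,16,15.5,100,0],[0,16,15.5,145,0],[0,16,15.5,170,0],[0,16,15.5,182,0],[0,16,15.5,188,0],[0,16,15.5,189,0],[0,16,15.5,189,0],[0,16,15.5,189,0]])

```text
clock: 10.0
eef_pos: [566.2, 295.6, 71.9]
eef_rot: [3.14, -0.001, 1.556]
wrist_force: [-3.1, -1.4, 7.3]
finger_gap: 35.6
finger_force: 8.0
```

Request:
arm_command(steps=[[0.6,0,0,-0.5,0],[0.6,0,0,-0.5,0],[0.6,0,0,-0.5,0],[0.6,0,0,-30,0],[0.7,0,0,-80,0],[0.7,0,0,-130,0],[0.7,0,0,-160,0],[0.7,0,0,-160,0]])

```text
clock: 11.0
eef_pos: [566.4, 295.7, 232.8]
eef_rot: [3.138, -0.002, 1.556]
wrist_force: [0.2, -0.0, 0.7]
finger_gap: 65.8
finger_force: 0.0
```

```bash
python3 - <<'E'
from h import *
p=imaging.camera('wrist')
for n,z in [('matchbox',66),('step_stand',12)]:
    for d in trace(p,n)[:2]:
        print(n,round(d['p'],2),d['region'].sum(),np.round(d['rect']),wmask(p,d['region'],z))
overlay(p,[(566,295,50,56,76,89.2),(566,295,66,36,56,89.2),(566,295,12,84,104,89.2)],(190,130,130,150),'o4')
rel()
E
```

```text
matchbox 0.78 1435 [258. 186.  28.  48.] [567.8 297.5  56.8  37.3  89.1]
step_stand 0.83 2969 [255. 178.  58.  73.] [567.2 295.5 104.5  84.4  88.8]
at [565.4 295.3 228.8] 89.2 gap 65.8 t 11.15 q [ 0.42  0.5   1.24 -0.    1.41  0.44]
```

View pics/o4.png

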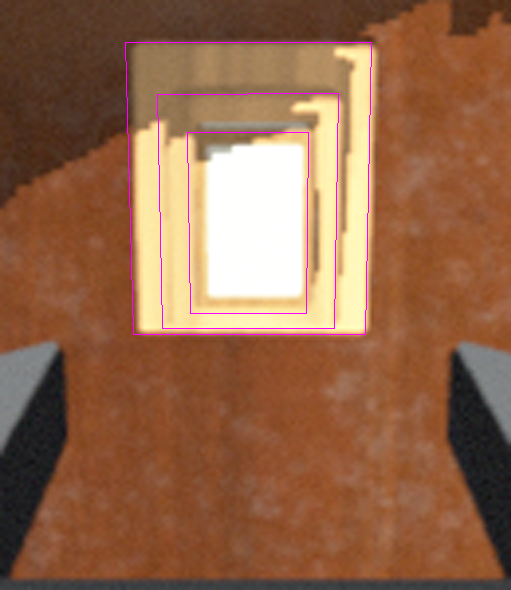

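The matchbox is seated on the block, centred and aligned. Next is the jar.

```bash
python3 - <<'E'
from h import *
rel((470,230,300,89),(350,0,300,80),(577,-320,270,65))
E
```

```text
at [565.4 295.3 228.8] 89.2 gap 65.8 t 11.15 q [ 0.42  0.5   1.24 -0.    1.41  0.44]
(470, 230, 300, 89) -> [-66.7 -94.4 -71.2   0.2]
(350, 0, 300, 80) -> [-298.4 -211.   -71.2    9.2]
(577, -320, 270, 65) -> [-615.    20.7  -41.2   24.2]
```

Request:
arm_command(steps=[[0.7,-20,-30,-50,0],[0.8,-67,-94,-71,0],[0.9,-120,-121,-71,0],[1,-180,-152,-71,4],[1,-240,-182,-71,7],[1,-298,-211,-71,9],[1,-298,-211,-71,9],[1,-340,-165,-71,10],[1,-380,-125,-71,12],[1,-420,-85,-71,14],[1,-460,-45,-71,16],[1,-500,-20,-71,18],[1,-560,5,-71,22],[1,-615,21,-60,24],[1,-615,21,-41,24],[1,-615,21,-41,24],[1,-615,21,-41,24]])

```text
clock: 13.28
eef_pos: [577.8, -319.3, 271.9]
eef_rot: [3.141, -0.0, 1.138]
wrist_force: [-0.0, 0.3, 0.1]
finger_gap: 93.9
finger_force: 0.0
```

```bash
python3 - <<'E'
from h import *
p=imaging.camera('wrist')
for n,z in [('candle_jar',122),('wax_tin',40),('card_holder',18)]:
    for d in trace(p,n)[:2]:
        print(n,round(d['p'],2),d['region'].sum(),np.round(d['rect']),wmask(p,d['region'],z))
overlay(p,[(577.5,-321,122,69,0,0)],(150,80,220,165),'o5')
rel((577.5,-321,150,65),(577.5,-321,80,65))
E
```

```text
candle_jar 0.67 2996 [253. 189.  60.  66.] [ 578.3 -315.8   73.7   68.    65.2]
wax_tin 0.62 455 [253. 169.  66.  51.] [ 570.6 -284.9   60.2   22.     4.5]
wax_tin 0.34 2584 [145. 206.  80.  68.] [ 411.  -297.    90.9   76.5  106. ]
at [ 577.9 -319.4  272.4] 65.2 gap 94.3 t 13.475 q [-0.56  0.53  1.09  0.    1.52 -0.13]
(577.5, -321, 150, 65) -> [ -1.6   0.3 122.4   0.2]
(577.5, -321, 80, 65) -> [ -1.6   0.3 192.4   0.2]
```

View pics/o5.png

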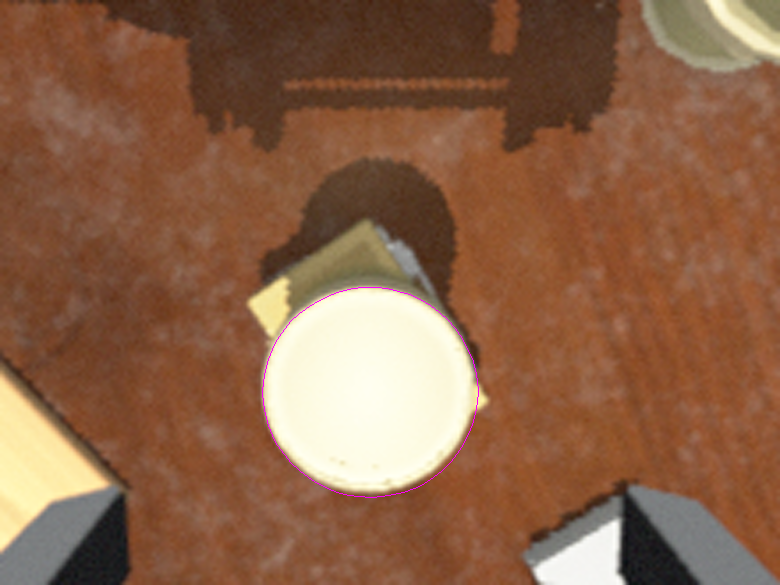

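The jar lid fits the predicted circle well, so I'll descend and grip.

Request:
arm_command(steps=[[1,-1.5,-1,50,0],[1,-1.5,-1,100,0],[1,-1.5,-1,140,0],[1,-1.5,-1,170,0],[1,-1.5,-1,187,0],[1,-1.5,-1,192,0],[1,-1.5,-1,192,0],[0.85,-1.5,-1,192,0],[0.75,-1.5,-1,192,0],[0.6,-1.5,-1,192,0],[0.6,-1.5,-1,192,0],[0.6,-1.5,-1,192,0],[0.6,-1.5,-1,192,0]], force=25)

```text
clock: 15.1
eef_pos: [576.1, -320.8, 79.9]
eef_rot: [-3.142, 0.0, 1.137]
wrist_force: [-3.2, 1.5, 5.1]
finger_gap: 67.8
finger_force: 25.0
```

```bash
python3 - <<'E'
from h import *
rel((560,-310,220,65),(340,0,260,80),(405,300,220,80))
E
```

```text
at [ 576.1 -320.8   79.9] 65.2 gap 67.8 t 15.1 q [-0.56  0.68  1.31 -0.    1.15 -0.13]
(560, -310, 220, 65) -> [   3.   -19.1 -140.1    0.2]
(340, 0, 260, 80) -> [ 191.9 -349.  -180.1  -14.8]
(405, 300, 220, 80) -> [ 491.4 -416.1 -140.1  -14.8]
```

Request:
arm_command(steps=[[0.6,0,0,-6,0],[0.6,0,0,-30,0],[0.6,0,-5,-70,0],[0.6,1,-12,-115,0],[0.6,20,-50,-150,-2],[0.6,45,-95,-170,-5],[0.6,72,-140,-180,-7],[0.6,100,-188,-180,-9],[0.6,130,-240,-180,-11],[0.6,160,-295,-180,-13],[0.6,195,-345,-180,-15],[0.6,245,-362,-180,-15],[0.6,295,-373,-180,-15],[0.6,345,-383,-180,-15],[0.6,395,-395,-170,-15],[0.6,445,-406,-155,-15],[0.6,480,-414,-145,-15],[0.6,491,-416,-140,-15],[0.6,491,-416,-140,-15],[0.6,491,-416,-140,-15]])

```text
clock: 17.6
eef_pos: [405.0, 298.8, 219.9]
eef_rot: [3.141, -0.0, 1.398]
wrist_force: [-0.2, -0.1, -3.2]
finger_gap: 68.2
finger_force: 25.0
```

```bash
python3 - <<'E'
from h import *
for c in ('wrist','top'):
    p=imaging.camera(c)
    for n,z in [('round_base',10)]:
      for d in trace(p,n)[:2]:
        print(c,n,round(d['p'],2),d['region'].sum(),np.round(d['rect']),wmask(p,d['region'],z))
    if c=='wrist':
        s=monitor.read_state()['eef_pos']
        overlay(p,[(406,316,10,96,0,0),(s[0],s[1],s[2]+42,69,0,0)],(130,60,240,180),'o6')
rel((405.5,316,100,80),(405.5,316,50.5,80))
E
```

```text
wrist round_base 0.68 3065 [252. 161.  71.  56.] [410.  326.8  95.5  73.4 170.1]
top round_base 0.68 500 [157. 228.  18.  31.] [407.2 298.   96.4  60.3   5.9]
at [405.1 299.1 219.9] 80.1 gap 68.1 t 17.8 q [ 0.56  0.2   1.66 -0.    1.28  0.74]
(405.5, 316, 100, 80) -> [ 1.670e+01 -2.500e+00  1.199e+02  1.000e-01]
(405.5, 316, 50.5, 80) -> [ 1.670e+01 -2.500e+00  1.694e+02  1.000e-01]
```

View pics/o6.png

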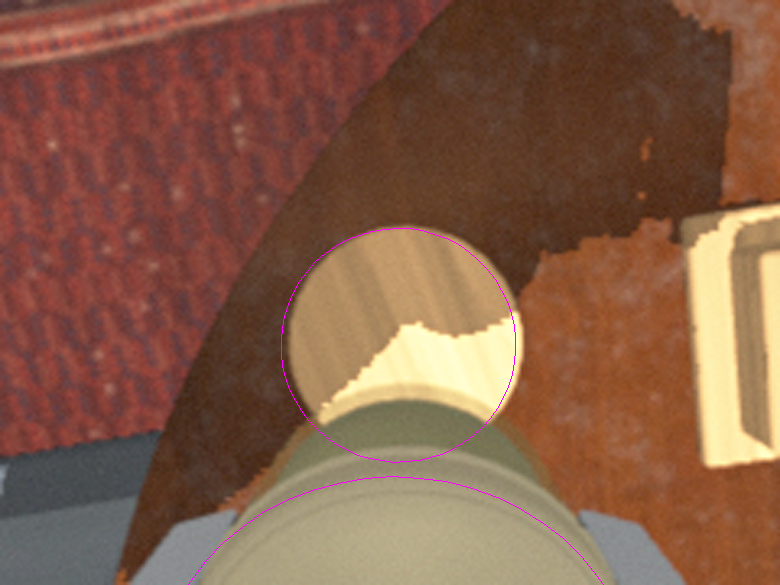

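Request:
arm_command(steps=[[0.6,10,-1,40,0],[0.6,16,-1,85,0],[0.6,16,-1,120,0],[0.6,16,-1,145,0],[0.6,16,-1,160,0],[0.6,16,-1,166,0],[0.6,16,-1,168.5,0],[0.6,16,-1,169,0],[0.6,16,-1,169,0]])

```text
clock: 18.92
eef_pos: [406.9, 315.7, 51.0]
eef_rot: [3.141, -0.001, 1.399]
wrist_force: [0.1, -0.3, -4.1]
finger_gap: 68.1
finger_force: 25.0
```

Request:
arm_command(steps=[[0.6,0,0,0.8,0],[0.6,0,0,1.2,0],[0.6,0,0,1.2,0]])

```text
clock: 19.3
eef_pos: [406.7, 315.5, 49.2]
eef_rot: [-3.142, 0.0, 1.399]
wrist_force: [-0.3, -0.3, -3.8]
finger_gap: 68.1
finger_force: 25.0
```

Request:
arm_command(steps=[[0.6,0,0,0.6,0],[0.6,0,0,1.0,0],[0.6,0,0,1.0,0]])

```text
clock: 19.68
eef_pos: [406.7, 315.6, 49.1]
eef_rot: [3.141, -0.0, 1.399]
wrist_force: [-5.6, -3.8, 10.1]
finger_gap: 68.0
finger_force: 25.0
```

Request:
arm_command(steps=[[0.75,0,0,-0.4,0],[0.8,0,0,-0.4,0],[1,0,0,-0.4,0],[1,0,0,-0.4,0],[1,0,0,-0.4,0],[1,0,0,-30,0],[1,0,0,-80,0],[1,0,0,-135,0],[1,0,0,-190,0],[1,0,0,-230,0],[1,0,0,-230,0]])

```text
clock: 21.05
eef_pos: [407.3, 316.0, 281.1]
eef_rot: [3.138, -0.004, 1.399]
wrist_force: [1.2, -0.5, -0.8]
finger_gap: 94.3
finger_force: 0.0
```

```bash
python3 - <<'E'
from h import *
for c in ('wrist','top'):
    p=imaging.camera(c)
    for n,z in [('round_base',10),('candle_jar',92)]:
      for d in trace(p,n)[:1]:
        print(c,n,round(d['p'],2),d['region'].sum(),np.round(d['rect']),wmask(p,d['region'],z))
    if c=='wrist': overlay(p,[(406.7,315.5,10,96,0,0),(406.7,315.5,92,69,0,0)],(150,80,210,160),'o7')
rel((340,0,300,80),(577,-320,240,61))
E
```

```text
wrist round_base 0.74 818 [253. 165.  61.  37.] [412.7 334.   94.9  61.5 168. ]
wrist candle_jar 0.74 2356 [253. 182.  52.  56.] [408.6 319.3  71.8  68.5  80.1]
top round_base 0.72 291 [152. 228.  29.  34.] [400.7 300.8  97.7  68.6 155.7]
top candle_jar 0.66 663 [144. 225.  35.  28.] [403.2 306.7  84.6  72.8  92.9]
at [406.5 315.4 277.1] 80.2 gap 94.3 t 21.35 q [0.59 0.18 1.54 0.   1.42 0.76]
(340, 0, 300, 80) -> [-3.221e+02 -1.160e+01 -2.290e+01  2.000e-01]
(577, -320, 240, 61) -> [-596.9  276.6   37.1   19.2]
```

View pics/o7.png

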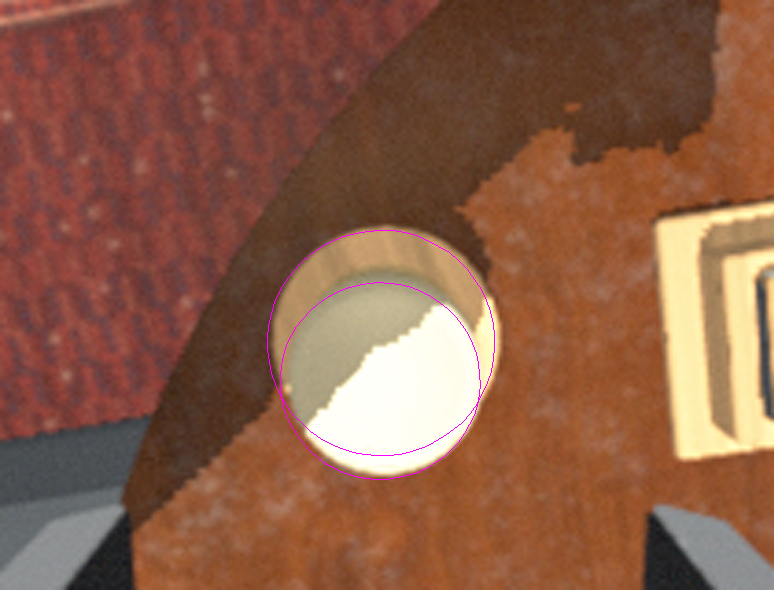

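The jar stands centred on its disc (both outlines offset alike, which is camera bias). Back to the tin.

Request:
arm_command(steps=[[1,-60,-2,-10,0],[1,-120,-4,-20,0],[1,-180,-6,-23,0],[1,-240,-8,-23,0],[1,-300,-11,-23,0],[1,-330,10,-23,2],[1,-370,53,-23,4],[1,-410,96,-23,7],[1,-450,138,-23,10],[1,-490,175,-23,12],[1,-530,215,-10,14],[1,-570,250,10,17],[1,-597,277,30,19],[1,-597,277,37,19],[1,-597,277,37,19],[1,-597,277,37,19]])

```text
clock: 23.35
eef_pos: [577.6, -319.3, 242.5]
eef_rot: [3.14, 0.0, 1.068]
wrist_force: [0.3, 0.3, 0.5]
finger_gap: 94.2
finger_force: 0.0
```

```bash
python3 - <<'E'
from h import *
p=imaging.camera('wrist');save(p,'w8')
for n,z in [('wax_tin',40),('card_holder',18)]:
    for d in trace(p,n)[:2]:
        print(n,round(d['p'],2),d['region'].sum(),np.round(d['rect']),wmask(p,d['region'],z))
rel()
d=trace(p,'wax_tin')[0];r=wmask(p,d['region'],40)
overlay(p,[(r[0],r[1],40,59,88,r[4])],(150,80,220,165),'o8')
E
```

```text
wax_tin 0.57 3004 [252. 183.  73.  76.] [ 575.4 -320.8   90.6   63.3   99. ]
card_holder 0.67 170 [271. 165.  32.  36.] [ 608.2 -315.8   65.    10.4  100.1]
at [ 577.6 -319.6  242.4] 61.2 gap 94.0 t 23.5 q [-0.56  0.54  1.14  0.    1.46 -0.06]
```

View pics/o8.png

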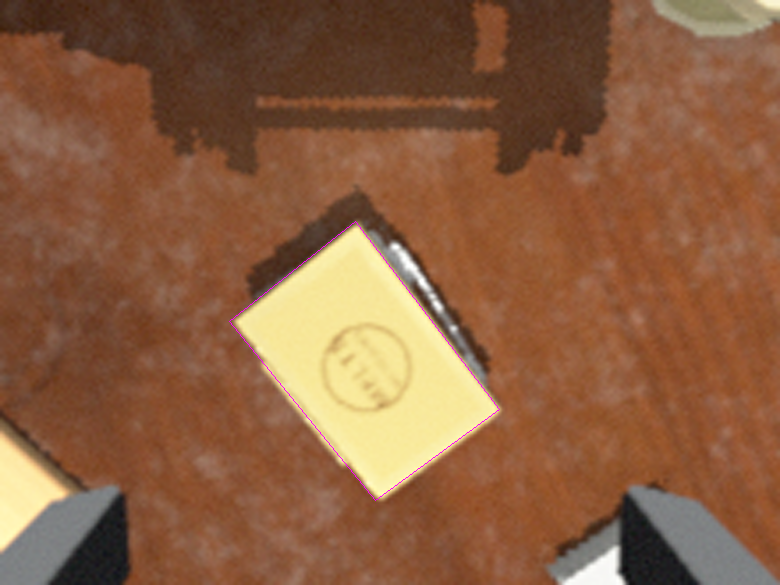

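Tin outline fits well: centre (575.4,-320.8), yaw about 99, with the holder strip on its right. I'll turn and grasp across the 59 mm.

```bash
python3 - <<'E'
from h import *
rel((574,-321.3,100,99),(574,-321.3,41,99))
E
```

```text
at [ 577.6 -319.7  242.2] 61.2 gap 94.1 t 23.55 q [-0.56  0.54  1.14 -0.    1.46 -0.06]
(574, -321.3, 100, 99) -> [ -3.2  -2.4 142.2 -37.8]
(574, -321.3, 41, 99) -> [ -3.2  -2.4 201.2 -37.8]
```

Request:
arm_command(steps=[[1,-1,-1,40,-10],[1,-3,-2,80,-20],[1,-3,-2.4,120,-30],[1,-3,-2.4,142,-38],[0.9,-3,-2.4,165,-38],[0.85,-3,-2.4,190,-38],[0.85,-3,-2.4,201,-38],[0.85,-3,-2.4,201,-38],[0.7,-3,-2.4,201,-38],[0.5,-3,-2.4,201,-38],[0.5,-3,-2.4,201,-38],[0.5,-3,-2.4,201,-38],[0.5,-3,-2.4,201,-38],[0.5,-3,-2.4,201,-38]], force=15)

```text
clock: 25.3
eef_pos: [574.3, -321.7, 41.0]
eef_rot: [3.141, 0.001, 1.731]
wrist_force: [-1.1, 1.1, 6.2]
finger_gap: 58.7
finger_force: 15.0
```

```bash
python3 - <<'E'
from h import *
rel((560,-310,160,99),(340,0,220,90),(420,120,220,87))
E
```

```text
at [ 574.3 -321.7   41. ] 99.2 gap 58.7 t 25.3 q [-0.57  0.72  1.34  0.    1.08 -0.73]
(560, -310, 160, 99) -> [  13.8  -12.2 -119.     0.2]
(340, 0, 220, 90) -> [ 354.8 -180.1 -179.     9.2]
(420, 120, 220, 87) -> [ 460.6  -82.1 -179.    12.2]
```

Request:
arm_command(steps=[[0.5,0,0,-6,0],[0.5,0,0,-30,0],[0.5,5,-5,-70,0],[0.5,14,-12,-119,0],[0.5,50,-35,-150,1],[0.5,90,-55,-170,2],[0.5,130,-75,-180,4],[0.5,175,-95,-199,6],[0.5,220,-118,-199,8],[0.5,265,-140,-199,10],[0.5,310,-160,-199,12],[0.5,340,-165,-199,12],[0.5,370,-130,-199,12],[0.5,392,-98,-199,12],[0.5,392,-98,-199,12],[0.5,392,-98,-199,12]])

```text
clock: 27.3
eef_pos: [414.4, 49.6, 239.1]
eef_rot: [-3.141, 0.0, 1.521]
wrist_force: [0.5, 0.3, -1.9]
finger_gap: 58.8
finger_force: 15.0
```

```bash
python3 - <<'E'
from h import *
p=imaging.camera('wrist');s=monitor.read_state()
for n,z in [('paddle_board',12),('wax_tin',s['eef_pos'][2]-1)]:
    for d in trace(p,n)[:2]:
        print(n,round(d['p'],2),d['region'].sum(),np.round(d['rect']),wmask(p,d['region'],z))
rel()
x,y,z=s['eef_pos']
overlay(p,[(422,137,12,74,100,86.3),(x,y,z-1,59,88,87)],(130,50,270,200),'o9')
E
```

```text
paddle_board 0.68 4724 [265. 118.  56.  97.] [429.3 126.9 127.3  74.6  84.5]
wax_tin 0.82 10739 [253. 223.  99. 110.] [415.5  60.2  71.8  61.4  87. ]
at [414.5  49.3 239.4] 87.1 gap 58.9 t 27.45 q [ 0.03 -0.01  1.84 -0.    1.31  0.08]
```

View pics/o9.png

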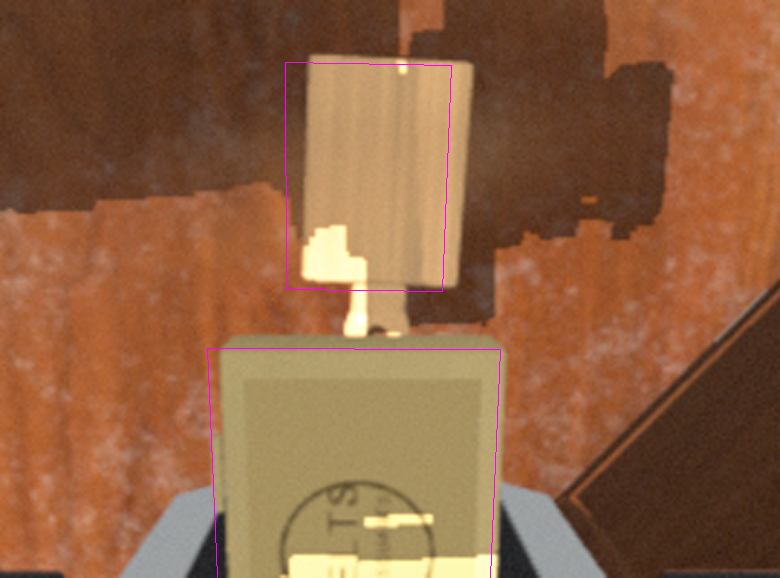

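```bash
python3 - <<'E'
from h import *
p=imaging.camera('wrist');f=780/270
q=np.array([ray(p,130+c/f-.5,50+r/f-.5,12)[:2] for c,r in [(308,55),(472,62),(458,287),(303,281)]])
print(q.round(1),q.mean(0))
for a,b in [(3,0),(2,1)]: d=q[b]-q[a];print(np.linalg.norm(d),np.degrees(np.arctan2(d[1],d[0])))
for a,b in [(0,1),(3,2)]: d=q[b]-q[a];print(np.linalg.norm(d),np.degrees(np.arctan2(d[1],d[0]))+90)
E
```

```text
[[399.4 191.4]
 [472.3 184.8]
 [463.8  85.8]
 [390.5  92.4]] [431.4716302  138.58846732]
99.43636042927984 84.8274280983492
99.34801171237353 85.09403624764462
73.13683728885661 84.83850914345847
73.5991923005181 84.90805490078641
```

```bash
python3 - <<'E'
from h import *
p=imaging.camera('top');f=800/310
q=np.array([ray(p,110+c/f-.5,120+r/f-.5,12)[:2] for c,r in [(225,226),(311,238),(302,299),(213,290)]])
print(q.round(1),q.mean(0))
rel((430,137.7,80,84.9),(430,137.7,36,84.9))
E
```

```text
[[467.8 183.9]
 [458.9  85. ]
 [389.2  90.6]
 [394.3 191.2]] [427.57776677 137.70335641]
at [414.6  49.4 239.5] 87.1 gap 58.7 t 27.55 q [ 0.03 -0.01  1.84 -0.    1.31  0.08]
(430, 137.7, 80, 84.9) -> [ 88.9  10.9 159.5   2.2]
(430, 137.7, 36, 84.9) -> [ 88.9  10.9 203.5   2.2]
```

Request:
arm_command(steps=[[0.5,45,5,20,2],[0.5,88.5,10.2,60,2.2],[0.5,88.5,10.2,110,2.2],[0.5,88.5,10.2,155,2.2],[0.5,88.5,10.2,185,2.2],[0.5,88.5,10.2,199,2.2],[0.5,88.5,10.2,203,2.2],[0.5,88.5,10.2,204,2.2],[0.5,88.5,10.2,204.5,2.2],[0.5,88.5,10.2,204.5,2.2]])

```text
clock: 28.8
eef_pos: [429.8, 137.9, 35.3]
eef_rot: [3.141, -0.0, 1.483]
wrist_force: [-0.8, 0.1, -1.9]
finger_gap: 59.2
finger_force: 15.0
```

Not yet in contact, so a little lower.

Request:
arm_command(steps=[[0.5,0,0,0.8,0],[0.5,0,0,1.3,0],[0.5,0,0,1.3,0]])

```text
clock: 29.18
eef_pos: [429.7, 137.9, 34.6]
eef_rot: [3.141, -0.0, 1.483]
wrist_force: [-7.5, -1.3, 19.1]
finger_gap: 58.9
finger_force: 15.0
```

Request:
arm_command(steps=[[0.5,0,0,0.2,0],[0.75,0,0,0,0],[0.8,0,0,0,0],[0.8,0,0,0,0],[0.9,0,0,-20,0],[1,0,0,-60,0],[1,0,0,-110,0],[1,0,0,-160,0],[1,0,0,-200,0],[1,0,0,-200,0]])

```text
clock: 30.42
eef_pos: [430.4, 138.0, 236.0]
eef_rot: [3.137, -0.002, 1.483]
wrist_force: [-0.6, 0.4, -0.7]
finger_gap: 94.3
finger_force: 0.0
```

```bash
python3 - <<'E'
from h import *
p=imaging.camera('wrist')
for n,z in [('wax_tin',34),('paddle_board',12)]:
    for d in trace(p,n)[:1]:
        print(n,round(d['p'],2),d['region'].sum(),np.round(d['rect']),wmask(p,d['region'],z))
rel((340,0,300,85),(574,-321,220,10))
overlay(p,[(431,138.6,12,74,100,84.9),(431,138.6,34,59,88,84.9)],(160,90,190,180),'o10')
E
```

```text
wax_tin 0.86 2951 [252. 179.  44.  63.] [429.7 138.8  89.1  61.5  84.9]
paddle_board 0.56 1394 [254. 189.  55. 100.] [431.4 140.8 101.3  75.8  84.5]
at [429.1 137.7 232.3] 85.0 gap 94.0 t 30.575 q [0.23 0.07 1.77 0.   1.3  0.32]
(340, 0, 300, 85) -> [-145.   -76.6  -67.7   -0. ]
(574, -321, 220, 10) -> [-444.1  184.7   12.3   75. ]
```

View pics/o10.png

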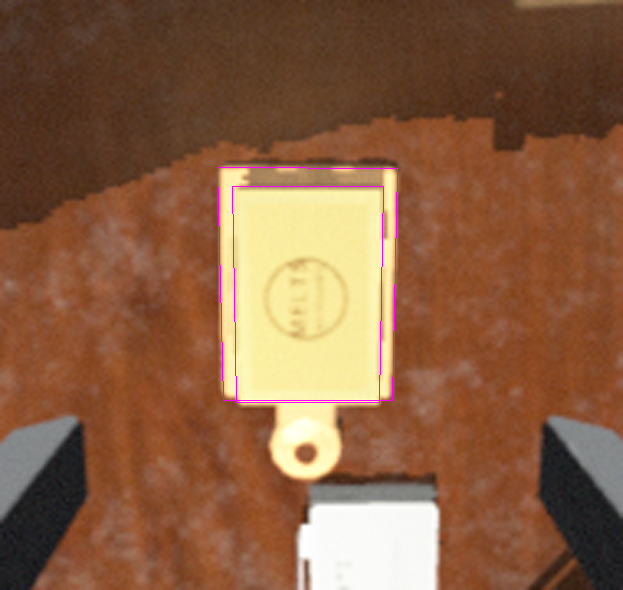

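The tin is centred on the paddle's main part. One view remains, so I'll measure the holder numerically.

Request:
arm_command(steps=[[1,-50,-25,-40,0],[1,-100,-50,-67,0],[1,-145,-77,-67,8],[1,-180,-45,-67,18],[1,-217,-13,-67,28],[1,-254,20,-67,38],[1,-291,52,-67,48],[1,-328,84,-50,58],[1,-365,116,-30,68],[1,-402,148,-10,75],[1,-444,185,0,75],[1,-444,185,12,75],[1,-444,185,12,75],[1,-444,185,12,75]])

```text
clock: 32.33
eef_pos: [574.5, -320.0, 222.2]
eef_rot: [3.141, -0.001, 0.174]
wrist_force: [-0.3, 0.4, 0.4]
finger_gap: 94.1
finger_force: 0.0
```

```bash
python3 - <<'E'
from h import *
p=imaging.camera('wrist');save(p,'w11')
for n,z in [('card_holder',18),('spare_card_holder',18),('plain_board',12)]:
    for d in trace(p,n)[:3]:
        print(n,round(d['p'],2),d['region'].sum(),np.round(d['rect']),wmask(p,d['region'],z))
i=p['img'].astype(int);m=(i.min(2)>95)&(i.max(2)-i.min(2)<40)
k,l,st,c=cv2.connectedComponentsWithStats(m.astype(np.uint8))
for j in range(1,k):
    if st[j,4]>150: print(st[j],wmask(p,l==j,19))
rel()
E
```

```text
card_holder 0.62 2895 [259. 179.  70.  48.] [ 579.6 -322.8   86.4   63.3   94.5]
spare_card_holder 0.75 2072 [ 28. 226.  55.  50.] [456.9 -22.4  76.8  61.7  86.2]
plain_board 0.83 1232 [224. 290.  76.  56.] [ 433.7 -295.1  102.4   19.2  101.1]
[256   0  40  10 205] [ 782.1 -307.5   45.5    9.9  100. ]
[  327     0   185   278 19789] [ 637.4 -519.3  336.7  246.6   22.1]
[ 346  137   77   50 3293] [ 628.9 -480.4   94.4   64.2   98. ]
[ 224  153   69   51 3002] [ 579.7 -323.2   87.8   64.8   94.5]
[   0  202   57   55 2292] [446.  -23.3  82.9  75.9 177.9]
[  96  217   88   61 1711] [ 448.6 -188.5  143.6   59.2  126.8]
[ 103  308   42   42 1144] [ 317.2 -167.2   73.4   63.    10. ]
[ 326  308   82   35 2519] [ 386.4 -523.4  118.6   60.7  100. ]
at [ 574.7 -320.4  222.5] 10.0 gap 94.1 t 32.525 q [-0.56  0.55  1.18 -0.    1.41  0.83]
```

```bash
python3 - <<'E'
from h import *
p=imaging.camera('wrist')
d=trace(p,'card_holder')[0];m=d['region']
i=p['img'].astype(int)
for z in (0,18):
    cs,_=cv2.findContours(m.astype(np.uint8),0,1);c=max(cs,key=cv2.contourArea)
    P=np.array([ray(p,u,v,z)[:2] for u,v in c[:,0]],np.float32);print(z,'area',cv2.contourArea(P),'minarea',cv2.minAreaRect(P))
print(cv2.approxPolyDP(c,4,True)[:,0].tolist())
for r in range(148,212,4): print(r,' '.join('%3d'%i[r,u].mean() for u in range(212,306,4)))
rr=(210,140,100,80)
overlay(p,[(579.6,-322.8,18,64,92,94.5),(579.6,-322.8,0,62,92,94.5)],rr,'o11')
E
```

```text
0 area 5581.767442820594 minarea ((575.9697265625, -323.1031188964844), (66.36880493164062, 90.80294799804688), 4.816298007965088)
18 area 5069.767040629871 minarea ((579.1365966796875, -322.41094970703125), (63.251773834228516, 86.5382080078125), 4.816215515136719)
[[227, 157], [225, 198], [286, 202], [291, 167], [287, 159], [244, 153]]
148  72  74  69  67  65  60  63  67  63  62  61  61 109 110 104 110 112 103 107 110 103 104 109 108
152 110 126 109  98  83  65  60  77  63  60  60  59  78  97  81 105 109 117 104 111 103 103 115 110
156 114 116 121  63 134 164 165 161 160  87  99 131 142 240 255 228 129 116 104 107 105 107 111 101
160 119 112 106  56 251 247 253 251 255 251 252 245 249 251 232 189 253 252 254  90 115 112 115 111
164 104 100 108  57 251 249 249 248 250 250 250 250 251 250 251 251 252 253 254 251 201 109  99  99
168  93 110 130  86 249 248 248 249 249 234 243 245 243 250 251 251 251 251 251 251 153 102 103  99
172  97 100 109  58 249 248 249 249 250 246 245 247 216 251 250 251 251 251 251 251 120 100 110 104
176 102 104  95  73 249 249 250 250 250 250 251 250 251 251 251 251 251 251 251 251 103 112 102 114
180 106  98 106  74 249 249 250 250 250 251 250 251 251 251 251 251 251 252 251 252 117 105 113 107
184  94 105  94 105 249 249 250 250 250 250 250 251 251 251 251 251 251 252 251 253  93 108  97 103
188 102  97 104 136 248 249 249 249 249 249 249 250 248 250 250 251 251 252 252 253 110 105  92 102
192  98  94  95 185 249 249 250 250 250 250 250 251 251 250 250 250 251 251 252 236  81  90  91  84
196 101 103  93 225 249 249 250 250 250 250 251 250 251 251 251 251 252 251 251 206  81  86  89  96
200  94  94  94  98 112 109 123 168 204 231 252 254 253 252 252 252 251 251 251 129  94  86  90  94
204  93  94 111 100 110 111 109 116 108 119 124 114 108 100 113 107 117 169 170  88  89  90  91 100
208 101  99  98  85 104  92  96 104 119 104 116 121 105 109 105 102 102  99  95  94  96  92 103  88
```

View pics/o11.png

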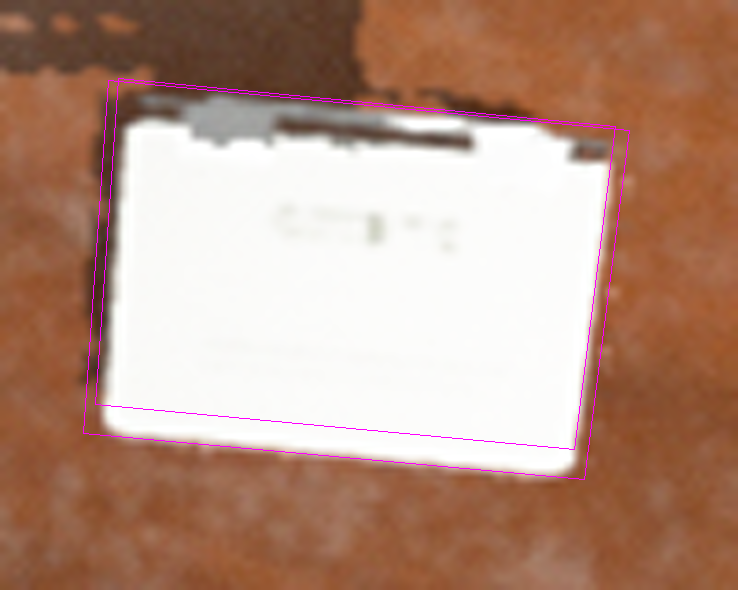

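The view shows the holder lying with its long side at yaw about 95, centre near (578,-322), and the other edge features on its far side. I'll turn and grasp.

```bash
python3 - <<'E'
from h import *
rel((578,-322,80,94.6),(578,-322,22,94.6))
E
```

```text
at [ 574.7 -320.5  222.1] 10.0 gap 94.1 t 32.625 q [-0.56  0.55  1.18 -0.    1.41  0.83]
(578, -322, 80, 94.6) -> [  3.    2.  142.1 -84.6]
(578, -322, 22, 94.6) -> [  3.    2.  200.1 -84.6]
```

Request:
arm_command(steps=[[1,3,2,10,-10],[1,3,2,20,-21],[1,3,2,40,-32],[1,3,2,60,-42],[1,3,2,80,-53],[1,3,2,100,-64],[1,3,2,120,-74],[1,3,2,142,-84.6],[1,3,2,160,-84.6],[1,3,2,185,-84.6],[1,3,2,197,-84.6],[1,3,2,199.5,-84.6],[1,3,2,199.5,-84.6],[0.8,3,2,199.5,-84.6],[0.55,3,2,199.5,-84.6],[0.55,3,2,199.5,-84.6],[0.55,3,2,199.5,-84.6],[0.55,3,2,199.5,-84.6]], force=15)

```text
clock: 34.88
eef_pos: [578.1, -322.3, 22.2]
eef_rot: [3.141, 0.0, 1.65]
wrist_force: [-1.7, 0.3, 3.9]
finger_gap: 65.7
finger_force: 15.0
```

```bash
python3 - <<'E'
from h import *
rel((578,-322,160,94.6),(400,-360,220,106))
E
```

```text
at [ 578.1 -322.3   22.2] 94.6 gap 65.7 t 34.875 q [-0.56  0.76  1.33 -0.    1.06 -0.64]
(578, -322, 160, 94.6) -> [ 3.000e-01 -1.000e-01 -1.378e+02 -0.000e+00]
(400, -360, 220, 106) -> [ -23.5 -180.5 -197.8  -11.4]
```

Request:
arm_command(steps=[[0.55,0,0,-6,0],[0.55,0,0,-30,0],[0.55,0,0,-75,0],[0.55,0,0,-120,0],[0.55,-5,-40,-160,-3],[0.55,-10,-80,-185,-6],[0.55,-16,-120,-198,-9],[0.55,-21,-160,-198,-11.4],[0.55,-23,-180,-198,-11.4],[0.55,-23,-180,-198,-11.4],[0.55,-23,-180,-198,-11.4]])

```text
clock: 36.25
eef_pos: [401.2, -359.2, 219.9]
eef_rot: [3.141, -0.0, 1.849]
wrist_force: [-0.1, -0.9, -1.3]
finger_gap: 66.0
finger_force: 15.0
```

```bash
python3 - <<'E'
from h import *
p=imaging.camera('wrist');s=monitor.read_state();x,y,z=s['eef_pos']
for n,zz in [('plain_board',12),('card_holder',z-3)]:
    for d in trace(p,n)[:2]:
        print(n,round(d['p'],2),d['region'].sum(),np.round(d['rect']),wmask(p,d['region'],zz))
rel()
save(p,'w12')
i=p['img'].astype(int).mean(2)
t=np.radians(106);tx=np.array([np.cos(t),np.sin(t)]);ty=np.array([np.sin(t),-np.cos(t)])
for a in (-20,0,20,30,40,48): # brightness profile across held holder at top plane
    q=[[*(np.array([x,y])+a*tx+b*ty),z-3] for b in range(-40,41,2)];uv=np.round(proj(p,q)).astype(int);print(a,uv[0],[int(i[v,u]) if v<384 else -1 for u,v in uv])
E
```

```text
plain_board 0.71 4119 [260. 130.  64.  69.] [ 393.4 -296.5   86.    79.5  106. ]
plain_board 0.19 10113 [262. 220. 104. 108.] [ 429.4 -416.1  163.3  139.4  105.9]
card_holder 0.58 10540 [263. 220. 104. 112.] [ 404.2 -348.3   73.9   62.8  105.9]
at [ 401.1 -359.1  219.6] 106.0 gap 66.3 t 36.4 q [-0.8   0.28  1.56  0.    1.3  -1.08]
-20 [190 267] [31, 24, 166, 209, 207, 211, 209, 208, 253, 251, 251, 251, 251, 251, 250, 249, 249, 248, 251, 250, 250, 251, 250, 250, 250, 250, 249, 250, 249, 249, 249, 249, 249, 248, 248, 249, 190, 100, 229, 108, 51]
0 [188 238] [137, 135, 35, 31, 32, 26, 70, 92, 155, 150, 150, 153, 153, 150, 150, 146, 150, 149, 148, 148, 151, 156, 152, 151, 152, 149, 150, 143, 146, 136, 138, 151, 153, 148, 155, 154, 121, 43, 30, 36, 46]
20 [186 207] [155, 109, 100, 100, 105, 115, 122, 89, 156, 151, 153, 157, 151, 149, 155, 152, 148, 146, 152, 154, 155, 152, 155, 153, 151, 153, 153, 151, 152, 154, 153, 154, 156, 155, 160, 158, 164, 158, 158, 116, 124]
30 [185 191] [93, 86, 85, 81, 80, 83, 83, 84, 128, 156, 155, 152, 155, 154, 154, 154, 155, 156, 156, 157, 152, 155, 150, 159, 153, 153, 154, 157, 155, 153, 154, 155, 152, 152, 168, 168, 168, 161, 140, 96, 102]
40 [184 175] [88, 86, 78, 83, 80, 78, 86, 83, 91, 157, 154, 157, 158, 155, 155, 157, 157, 161, 159, 158, 157, 158, 159, 157, 160, 154, 155, 160, 159, 156, 159, 157, 160, 156, 153, 158, 62, 46, 84, 83, 118]
48 [183 161] [74, 85, 78, 81, 91, 84, 95, 99, 95, 99, 99, 94, 97, 92, 102, 226, 228, 234, 234, 236, 231, 232, 223, 231, 236, 145, 151, 141, 138, 137, 138, 131, 58, 56, 51, 55, 49, 51, 51, 45, 94]
```

```bash
python3 - <<'E'
from h import *
rel((395.4,-305,80,106),(395.4,-305,34,106))
E
```

```text
at [ 401.1 -359.1  219.6] 106.0 gap 66.3 t 36.4 q [-0.8   0.28  1.56  0.    1.3  -1.08]
(395.4, -305, 80, 106) -> [ 53.6   9.4 139.6  -0. ]
(395.4, -305, 34, 106) -> [ 53.6   9.4 185.6  -0. ]
```

Request:
arm_command(steps=[[0.55,27,5,20,0],[0.55,53.5,9.5,60,0],[0.55,53.5,9.5,100,0],[0.55,53.5,9.5,140,0],[0.55,53.5,9.5,168,0],[0.55,53.5,9.5,181,0],[0.55,53.5,9.5,184,0],[0.55,53.5,9.5,184.5,0],[0.55,53.5,9.5,184.5,0]])

```text
clock: 37.52
eef_pos: [395.2, -305.7, 36.3]
eef_rot: [3.141, 0.001, 1.849]
wrist_force: [0.0, -0.3, -1.0]
finger_gap: 65.9
finger_force: 15.0
```

Request:
arm_command(steps=[[0.55,0,0,1,0],[0.55,0,0,1.5,0],[0.55,0,0,1.5,0]])

```text
clock: 37.9
eef_pos: [394.9, -305.5, 34.1]
eef_rot: [3.141, 0.0, 1.849]
wrist_force: [-1.2, 0.8, 1.8]
finger_gap: 66.1
finger_force: 15.0
```

Contact. Open and rise.

Request:
arm_command(steps=[[0.55,0,0,0.3,0],[0.8,0,0,0,0],[0.9,0,0,0,0],[0.9,0,0,0,0],[1,0,0,-20,0],[1,0,0,-60,0],[1,0,0,-110,0],[1,0,0,-160,0],[1,0,0,-200,0],[1,0,0,-200,0]])

```text
clock: 39.15
eef_pos: [395.5, -306.0, 236.7]
eef_rot: [3.139, 0.004, 1.849]
wrist_force: [-0.5, 1.0, -0.8]
finger_gap: 93.9
finger_force: 0.0
```

```bash
python3 - <<'E'
from h import *
p=imaging.camera('wrist');save(p,'w13')
for n,zz in [('plain_board',12),('card_holder',30)]:
    for d in trace(p,n)[:2]:
        print(n,round(d['p'],2),d['region'].sum(),np.round(d['rect']),wmask(p,d['region'],zz))
rel()
i=p['img'].astype(int);t=np.radians(106);tx=np.array([np.cos(t),np.sin(t)]);ty=np.array([np.sin(t),-np.cos(t)]);c0=np.array([394,-305.3])
def prof(z,A,B,lab):
    q=[[*(c0+a*tx+b*ty),z] for a,b in zip(A,B)];uv=np.round(proj(p,q)).astype(int)
    print(lab,' '.join('%d/%d'%(i[v,u,0],i[v,u,2]) for u,v in uv))
r=np.arange(-46,47,2)
for a in (-30,0,30): prof(12,[a]*len(r),r,('b',a,r[0]))
r=np.arange(-60,62,2); prof(12,r,[0]*len(r),('a',r[0]))
print('top')
p=imaging.camera('top')
for n,zz in [('plain_board',12),('card_holder',30),('tester_candle',74),('spare_card_holder',18)]:
    for d in trace(p,n)[:2]:
        print(n,round(d['p'],2),d['region'].sum(),np.round(d['rect']),wmask(p,d['region'],zz))
E
```

```text
plain_board 0.63 1146 [255. 173.  58.  74.] [ 394.7 -304.2  103.8   77.6  106. ]
card_holder 0.6 2741 [257. 178.  50.  60.] [ 400.9 -304.5   86.1   63.   105.7]
at [ 394.5 -305.1  232.7] 106.0 gap 94.3 t 39.3 q [-0.73  0.18  1.65 -0.    1.31 -1.01]
('b', -30, np.int64(-46)) 146/52 139/49 139/49 144/47 145/46 245/135 255/182 254/178 254/175 255/192 255/220 255/247 253/251 253/251 253/252 253/251 253/252 252/251 252/251 252/251 251/250 252/250 253/251 252/251 252/251 252/251 252/251 252/250 252/250 252/250 252/251 252/250 252/250 251/250 251/249 251/249 251/248 248/245 252/252 254/254 253/253 252/252 250/251 235/231 123/67 143/61 148/71
('b', 0, np.int64(-46)) 160/53 158/51 154/49 148/48 149/58 235/125 255/177 254/179 255/191 255/194 255/228 254/249 253/252 252/251 252/251 253/251 252/252 252/251 251/249 252/251 251/249 252/250 252/250 252/251 252/251 252/251 251/250 252/250 252/251 252/250 252/250 248/245 248/245 239/235 245/242 250/249 251/249 250/248 251/248 251/249 232/217 175/104 251/244 240/238 130/98 118/53 147/62
('b', 30, np.int64(-46)) 152/74 156/64 150/50 152/51 153/55 249/1
[... 524 characters left out ...]
/251 252/251 252/251 253/251 252/251 252/251 252/251 252/251 252/251 252/251 252/250 252/251 252/251 252/250 252/250 252/250 252/250 251/250 251/250 252/250 252/251 252/250 252/251 252/250 175/168 163/157 159/155 163/158 179/107 171/118 179/104 182/103 180/105 172/96 121/69 93/49 96/52 97/52 99/58
top
plain_board 0.61 85 [351. 247.  15.  22.] [ 380.2 -267.9   74.8   26.6   14.7]
card_holder 0.71 533 [364. 239.  33.  23.] [ 399.6 -302.6   94.4   62.8  106.6]
tester_candle 0.81 496 [310. 232.  27.  25.] [ 404.6 -136.4   71.3   68.     1.5]
tester_candle 0.24 232 [218. 223.  50.  23.] [422.4  68.6  49.8  40.5 176.3]
spare_card_holder 0.8 594 [260. 218.  32.  25.] [443.   -3.   87.7  63.7  85.7]
```

The holder sits some 3 mm off towards the far side because the thumb tab biases the grip. I'll regrasp it and shift it back.

Request:
arm_command(steps=[[1,0,0,50,0],[1,0,0,100,0],[1,0,0,150,0],[1,0,0,185,0],[1,0,0,196,0],[1,0,0,197.5,0],[0.8,0,0,197.5,0],[0.55,0,0,197.5,0],[0.55,0,0,197.5,0],[0.55,0,0,197.5,0],[0.55,0,0,194,0],[0.55,0,0,191,0],[0.55,0,-3.3,191,0],[0.55,0,-3.3,191,0],[0.55,0,-3.3,195,0],[0.55,0,-3.3,198,0],[0.55,0,-3.3,198.5,0],[0.55,0,-3.3,198.5,0]], force=15)

```text
clock: 41.8
eef_pos: [391.7, -306.6, 36.2]
eef_rot: [-3.142, 0.001, 1.85]
wrist_force: [-5.5, 1.1, 14.4]
finger_gap: 66.0
finger_force: 15.0
```

Request:
arm_command(steps=[[0.55,0,0,-0.5,0],[0.8,0,0,-0.5,0],[0.9,0,0,-0.5,0],[0.9,0,0,-0.5,0],[1,0,0,-20,0],[1,0,0,-60,0],[1,0,0,-110,0],[1,0,0,-160,0],[1,0,0,-200,0],[1,0,0,-200,0],[1,0,0,-200,0]])

```text
clock: 43.18
eef_pos: [391.4, -306.0, 234.4]
eef_rot: [-3.141, -0.001, 1.849]
wrist_force: [-0.6, 0.4, 0.3]
finger_gap: 93.8
finger_force: 0.0
```

```bash
python3 - <<'E'
from h import *
p=imaging.camera('wrist')
for n,zz in [('plain_board',12),('card_holder',30)]:
    for d in trace(p,n)[:1]:
        print(n,round(d['p'],2),d['region'].sum(),np.round(d['rect']),wmask(p,d['region'],zz))
rel()
i=p['img'].astype(int);t=np.radians(106);tx=np.array([np.cos(t),np.sin(t)]);ty=np.array([np.sin(t),-np.cos(t)]);c0=np.array([394,-305.3])
r=np.arange(-46,47,2)
for z,a in ((12,-46),(30,-30),(30,30)):
    q=[[*(c0+a*tx+b*ty),z] for b in r];uv=np.round(proj(p,q)).astype(int)
    print(z,a,' '.join('%d:%d/%d'%(b,i[v,u,0],i[v,u,2]) for b,(u,v) in zip(r,uv) if abs(b)>20))
p=imaging.camera('top')
for n,zz in [('candle_jar',92),('matchbox',66),('wax_tin',34),('card_holder',30),('tester_candle',74),('spare_card_holder',18)]:
    for d in trace(p,n)[:1]:
        print(n,round(d['p'],2),d['region'].sum(),np.round(d['rect']),wmask(p,d['region'],zz))
E
```

```text
plain_board 0.66 1394 [258. 175.  62.  74.] [ 394.9 -303.3  104.8   81.   106.3]
card_holder 0.81 2898 [259. 178.  49.  64.] [ 397.5 -305.6   88.5   64.7  106.7]
at [ 391.4 -306.   234.2] 106.0 gap 94.2 t 43.325 q [-0.74  0.17  1.65 -0.    1.32 -1.02]
12 -46 -46:145/63 -44:144/64 -42:143/57 -40:148/45 -38:155/54 -36:212/98 -34:255/181 -32:255/185 -30:254/205 -28:254/247 -26:253/253 -24:253/251 -22:252/251 22:251/249 24:251/249 26:251/249 28:250/249 30:254/240 32:255/213 34:254/178 36:255/185 38:255/184 40:229/125 42:151/72 44:142/58 46:144/59
30 -30 -46:154/51 -44:145/45 -42:142/53 -40:140/48 -38:146/60 -36:159/67 -34:238/128 -32:255/184 -30:253/174 -28:254/203 -26:254/246 -24:253/252 -22:253/251 22:251/249 24:249/247 26:254/254 28:254/254 30:253/253 32:253/253 34:245/235 36:254/211 38:227/123 40:147/73 42:144/48 44:145/56 46:145/58
30 30 -46:145/77 -44:148/64 -42:154/72 -40:153/58 -38:157/58 -36:162/63 -34:239/128 -32:255/177 -30:255/195 -28:255/208 -26:253/252 -24:252/251 -22:252/250 22:250/248 24:251/249 26:253/253 28:253/253 30:252/252 32:252/253 34:220/183 36:180/104 38:189/99 40:141/64 42:157/58 44:142/48 46:135/44
candle_jar 0.84 630 [145. 225.  34.  28.] [401.6 304.6  85.1  70.   74.8]
matchbox 0.7 310 [158. 168.  20.  20.] [564.5 293.6  67.7  44.9  88.9]
card_holder 0.73 541 [364. 241.  31.  24.] [ 395.4 -302.8   94.7   64.   106.6]
tester_candle 0.62 504 [311. 230.  22.  23.] [ 406.1 -137.8   71.3   67.9   92.9]
spare_card_holder 0.74 578 [260. 218.  30.  24.] [443.6  -3.   86.8  62.5  85.3]
```

```bash
python3 -c "
from cell import job
print(job.sign_off())"
```

```text
the job is handed in; nothing more can be done
None
```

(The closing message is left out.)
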